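# Set the paper gauge's back stop on the mark with the slack taken up

### The job

Set the back stop of the desktop paper gauge to the index mark: crank the handwheel until the stop's pointer has gone clearly past the mark (some 5 mm), then bring it back onto the mark turning in that one direction only, so that the slack in the screw is taken up, and let go of the crank. Then press a fingertip gently against the contact stud in the stop's paper face, towards the handwheel, holding about 10 N for a second (never over 20 N) to prove that the stop stands firm, and draw away, leaving the pointer on the mark. Leave the index rider and the things round the gauge where they are.

Things in the scene. Friction and masses are not known exactly. Their poses are not given: they have to be found in the camera images.
- gauge: paper gauge fixed to the worktop: grey bed 164 x 340 mm (its x -82..82, y -190..150), bed top 18 mm up. Origin on the worktop; +y runs from the handwheel end to the paper end, z up; the stop slides along y. Gearbox under the wheel 64 mm high; flat scale rail on the robot's side (ticks every 5 mm), 10 mm high paper guide on the far side
- wheel_axis (a point): on the handwheel's vertical axis, top of the hub, 81 mm above the worktop; aluminium disc, 102 mm across. Clockwise from above draws the stop towards the wheel (-y), anticlockwise pushes it away: 16 mm a turn, several turns either way. About 5 mm (a third of a turn) of free play at each reversal, the stop then stands still. Needs about 0.13 N m; stays where left
- knob_center (a point): middle of the black crank knob standing upright on the wheel, 40 mm from the wheel axis: round grip 19 mm in diameter, 15 mm above and below this point, which is 106 mm above the worktop and 25 mm above the wheel's rim. It spins freely on its pin, so a gripper can hold it and circle without turning
- stop: steel back stop: upright plate 108 x 8 mm, top 65 mm above the worktop. Origin mid paper face, 40 mm above the worktop, axes as the gauge's; the paper face looks to +y. In it, 10 mm above the origin, a stiff rubber-tipped stud, 20 mm across, stands out 4 to 16 mm (unknown): press it towards -y. In open play the stop slides at 2.5 N; with the slack taken up by coming back (+y) it does not give
- stop_pointer (a point): tip of the stop's pointer, a dark blade 2 mm thick beside the scale rail, fixed to the stop. It starts 7 to 25 mm from the mark, on the paper (+y) side, with an unknown part of the free play open
- mark_line (a point): the mark: raised 2 mm aluminium line on the black index rider (15 x 14 mm) on the scale rail, its end next to the pointer. The pointer is on the mark when both have the same y in the gauge's frame; past the mark is nearer to the wheel. The rider slides if pushed with 8 N
- memo: bystander: yellow block of notes, 70 x 70 x 11 mm, lying on the worktop
- tape: bystander: roll of brown tape, 92 mm across and 48 mm high, standing on its side face on the worktop
- calc: bystander: pocket calculator, 112 x 68 x 12 mm, lying on the worktop

How it is judged:
By the outcome, as a careful person would: the job done as asked, in the order asked, and still so for the second after the job is handed in, with the robot touching nothing.
It also fails if it takes over 72 s, if anything falls off the work surface, if the arm or the gripper's body presses on something with over 40 N, if the wrist force passes 120 N, or if a joint passes its speed limit or range.

### The arm

A 6-joint arm with a two-finger parallel gripper is mounted at the origin on a cart in front of the work surface, level with it; the furniture and walls round the work are solid. World frame = base frame: x ahead of the robot, y to its left, z up, the work surface at z = 0. Lengths are in m, angles in rad, forces in N, time in s.
With the tool pointing down it reaches from about 0.35 to 0.775 m from the base axis. Payload 5.5 kg.
Tool frame: the origin (TCP) lies at the very end of the fingers, on their centre line; the grasp point (between the pads) lies 19 mm behind it; z points along the fingers, y is the line along which they close (so a half turn about z gives the same grasp; the last joint's range is limited). The gripper opens to 85 mm and grips with 20 to 120 N. Pads are 22 mm wide; open, the fingers measure 114 mm over their backs; the gripper's body (76 mm by 85 mm) begins 54 mm behind the grasp point. The pads swing forward as they close: fully open they stand 13 mm farther back than shut.
Start: joints at [1.17, 0.313, 0.046, 1.304, 0, 1.431], TCP at [0.148, 0.556, 0.231] pointing down, gripper open.
Joint ranges: [-2.76, 2.76], [-0.86, 1.69], [-1.03, 1.26], [-2.2, 2.34], [-1.47, 1.5], [-3.14, 3.14]. Speed limits (rad/s): [2.57, 2.57, 3.14, 3.14, 3.14, 3.14].

### API

Orientations are given as a unit quaternion [w, x, y, z].
In Python, from workcell import env gives the robot as it stands. The module is installed in compiled form; this text tells all that it offers.
- The arm moves only by the tool jog_arm, never from a script. Its arguments are lists of equal length, an entry for each row: "gripper": the opening, from 0 (shut) to 1 (fully open); "offset": the shift along the world's x, y, z in cm, a list of three; "twist": the turn about the world's z in degrees. In form: {"gripper": [gripper, ...], "offset": [[dx, dy, dz], ...], "twist": [twist, ...]}. A call has exactly 8 rows; each row is the pose to reach, as a shift and turn from the pose commanded when the call began; what a row does not reach only later rows make up. A row lasts 1/8 s, in which the tool goes at most 62.5 mm and 10.7 degrees, less where a joint would pass 70% of its speed; a pose out of reach is approached as far as the arm can. A call with a gripper value outside its range is refused whole. The fingers move at their own pace and stop on an object; "squeeze" is the grip in N (left out, the last holds). Time passes only in rows, so rows that repeat a pose let the fingers close, or fill a call up. It gives the time, the measured TCP pose, the force, the opening and the grip force at its end, in the units of the state.
- env.get_state(): the state, without advancing time (a new reading comes with each control period).
- env.read_camera(name): name is "scene" or "top" or "wrist"; returns a dict with "image" (480x640x3 uint8, red, green, blue), "z_map" (480x640 float32, m along the optical axis (not along the pixel's ray), 0 where there is no reading), "fovy" (degrees; the focal length in pixels is half the picture's height over the tangent of half this angle, whatever the lens; pixels are square), "cx", "cy" (the principal point, pixels), "cam_to_world" (4x4, takes a point from camera to world coordinates). Camera axes: x right, y up, looking along -z (the intrinsics and any distortion apply to the point x, -y, -z); pixel columns grow to the right and rows downward; lengths in m; the calibration is good to about 2 mm. A picture is of the moment at which its call begins.
- env.hand_in(): hands the job in; it is judged then, once.
The state is a dict: "clock": time; "joint_pos": joint angles; "qvel": joint speeds; "tau": joint torques, N m; "tcp_pos": TCP position; "orientation": TCP orientation; "wrist_force": force on the tool from outside, world axes, zero at the start; "ft_torque": the same for the moment, N m; "finger_gap": finger opening in m; "grip_force": force on a finger pad.
Only numpy, scipy, OpenCV 4.12 (cv2) and the standard library are available. Lean on these libraries where they do the work, as an engineer would, in place of code of your own. Each camera call takes 0.05 s, during which the arm holds its last target. There are 200 camera calls.

## Working session

There is one attempt and no reset: what is moved stays moved. The work goes in short steps, Python scripts to look and compute and a tool call to move; the robot and the scene stay as the last step left them, time stands still between calls to the robot, and variables do not carry over. Pictures are saved under pics/ and viewed, at most 12 in all, crops included, and the job is handed in when it is done.

Besides the shell and the picture viewer there is one more tool, called after ">>>" as a command line: name --pt "numbers of a row" for each row, then --argument value for the rest. jog_arm: Moves the arm, as the interface text tells. Its arguments: {"type":"object","properties":{"gripper":{"type":"array"},"offset":{"type":"array"},"twist":{"type":"array"},"squeeze":{"type":"number"}},"required":["gripper","offset","twist"]}

```bash
mkdir -p pics; cat > h.py <<'E'
import numpy as np, cv2
from workcell import env
def cam(n):
    r=env.read_camera(n); z=r["z_map"]; H,W=z.shape
    f=H/2/np.tan(np.radians(r["fovy"])/2)
    u,v=np.meshgrid(np.arange(W),np.arange(H))
    p=np.stack([(u-r["cx"])/f*z,-(v-r["cy"])/f*z,-z,np.ones_like(z)],-1)@np.array(r["cam_to_world"]).T
    r["P"]=p[...,:3]; r["f"]=f; return r
def save(n,im): cv2.imwrite("pics/"+n,cv2.cvtColor(im,cv2.COLOR_RGB2BGR))
E
python3 - <<'E'
from h import *
for n in ("top","scene"):
    r=cam(n); save(n+"1.png",r["image"]); np.savez("/tmp/"+n+".npz",P=r["P"],im=r["image"])
    print(n,[k for k in r],r["fovy"],r["cx"],r["cy"],np.round(r["cam_to_world"],3).tolist())
s=env.get_state();print(s)
E
```

```text
top ['image', 'z_map', 'fovy', 'cx', 'cy', 'cam_to_world', 'P', 'f'] 57.13611322114158 323.40591525362606 236.6541065229263 [[-0.026, 0.998, -0.064, 0.455], [-1.0, -0.025, 0.009, 0.02], [0.007, 0.064, 0.998, 1.221], [0.0, 0.0, 0.0, 1.0]]
scene ['image', 'z_map', 'fovy', 'cx', 'cy', 'cam_to_world', 'P', 'f'] 48.87553289938836 319.397556731381 226.83213424755584 [[0.827, 0.272, -0.492, -0.108], [-0.562, 0.369, -0.74, -0.999], [-0.02, 0.889, 0.458, 0.69], [0.0, 0.0, 0.0, 1.0]]
{'clock': 0.1, 'joint_pos': array([ 1.17038487e+00,  3.13883070e-01,  4.50667871e-02,  1.30361161e+00,
       -5.46579924e-06,  1.43120811e+00]), 'qvel': array([-0.00102427, -0.00290119,  0.0012779 , -0.00057487, -0.00051742,
       -0.00160329]), 'tau': array([ 2.79338688e-03, -4.81727636e+01,  2.99241525e+01,  1.28118342e-02,
       -1.04030428e-04,  2.31084869e-05]), 'tcp_pos': array([0.14809693, 0.55511142, 0.23051153]), 'orientation': array([-2.14960720e-04,  1.30042233e-01,  9.91508120e-01, -7.86956048e-04]), 'wrist_force': array([-0.99155887, -0.3142814 , -0.42345649]), 'ft_torque': array([-0.02604162,  0.01381229,  0.03923304]), 'grip_force': 0.0, 'finger_gap': 0.08520794708076962}
```

View pics/top1.png

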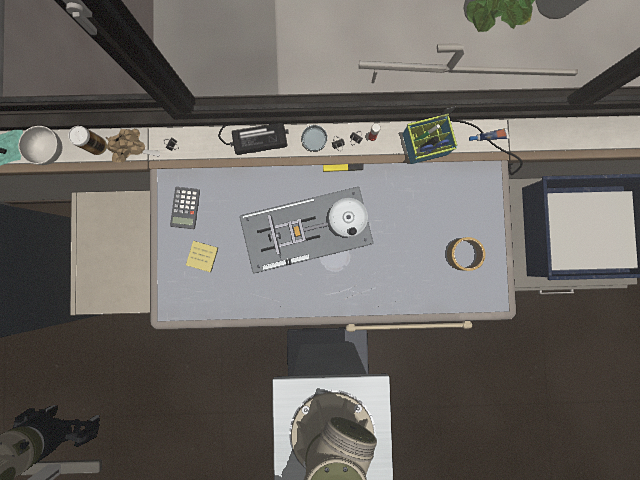

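View pics/scene1.png

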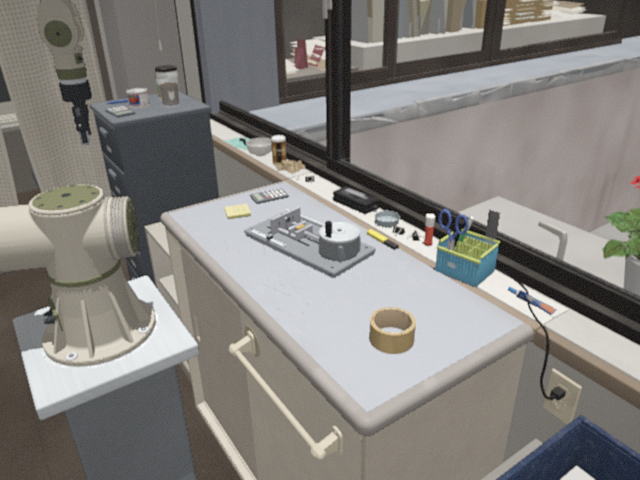

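The top view shows the gauge centred near (306,230), the wheel at (348,217), the knob at (351,231), the stop plate near (276,233) and the rider/scale rail near (290,263). The scene view shows nothing beside the wheel.

```bash
python3 - <<'E'
from h import *
d=np.load("/tmp/top.npz");P=d["P"];im=d["im"].astype(int)
print("table z",np.median(P[290:310,300:400,2]))
sub=np.zeros(P.shape[:2],bool);sub[180:280,230:385]=1
m=sub&(P[...,2]>.010)&(P[...,2]<.11)
n,l,st,c=cv2.connectedComponentsWithStats(m.astype(np.uint8)); i=1+st[1:,4].argmax();m=l==i
(cx,cy),(w,h),a=cv2.minAreaRect(P[m][:,:2].astype(np.float32)*1000);print("rect",cx,cy,w,h,a)
b=cv2.boxPoints(((cx,cy),(w,h),a));print(b)
wm=sub&(P[...,2]>.066)&(P[...,2]<.095); q=P[wm]; q=q[np.linalg.norm(q[:,:2]-np.median(q[:,:2],0),axis=1)<.06]
print("wheel",cv2.minEnclosingCircle(q[:,:2].astype(np.float32)*1000),np.median(q,0))
k=sub&(P[...,2]>.105);print("knob",P[k].mean(0),k.sum(),P[k].max(0),P[k].min(0))
s=sub&(P[...,2]>.05)&(P[...,2]<.072);s[:,315:]=0;print("stop",s.sum(),P[s].mean(0),np.percentile(P[s],[2,98],axis=0))
save("top_crop.png",cv2.resize(d["im"][175:280,230:385],None,fx=5,fy=5,interpolation=cv2.INTER_CUBIC))
E
```

```text
table z 0.00020762341012359187
rect 554.124755859375 56.496238708496094 164.67471313476562 340.05303955078125 12.333075523376465
[[ 437.37085  205.01218]
 [ 510.00427 -127.19328]
 [ 670.87866  -92.0197 ]
 [ 598.24524  240.18576]]
wheel ((578.2796630859375, -56.04663848876953), 51.045963287353516) [ 0.57983466 -0.05437087  0.07831567]
knob [ 0.49291259 -0.01806533  0.72295077] 104 [0.5480722  0.01972791 1.22124109] [ 0.45477478 -0.07229597  0.11019343]
stop 184 [0.5371193  0.13999238 0.06147414] [[0.48891188 0.12589067 0.05054575]
 [0.58682507 0.15427537 0.06811127]]
```

View pics/top_crop.png

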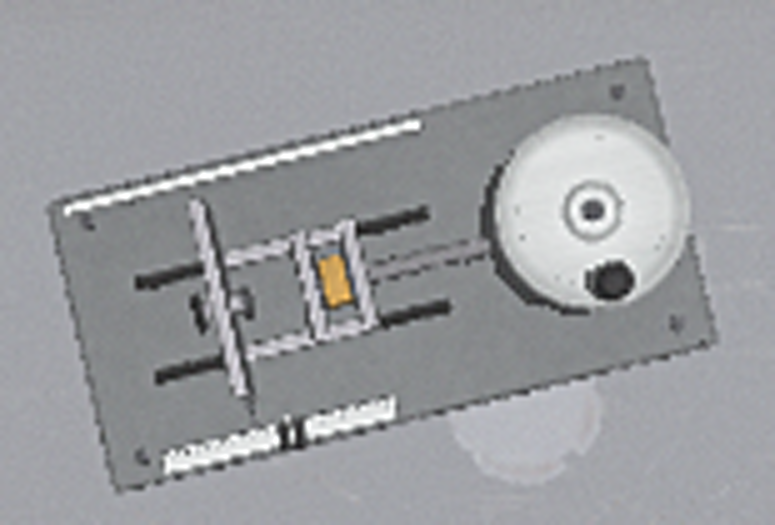

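The crop shows the pointer tip at about top-view px (280,255) and the rider's mark at (288,262); the gauge is yawed about 12.3° and the knob is at px (352,231). Next I move over the gauge for a close wrist view.

>>> jog_arm --gripper '[1, 1, 1, 1, 1, 1, 1, 1]' --pt "4 -5 1" --pt "8 -10.5 2" --pt "12 -15.5 3" --pt "16 -20.5 4" --pt "20 -25.5 5" --pt "24 -31 6" --pt "28 -36 7" --pt "30 -38.5 7" --twist '[3, 6, 10, 14, 18, 21, 24, 27]'

```text
clock: 1.1
tcp_pos: [0.4494, 0.1687, 0.3017]
orientation: [0.0, -0.106, 0.994, 0.0]
wrist_force: [0.5, -0.2, -0.2]
finger_gap: 0.0854
grip_force: 0.0
```

>>> jog_arm --gripper '[0.6, 0.6, 0.6, 0.6, 0.6, 0.6, 0.6, 0.6]' --pt "3 -4 0" --pt "6 -7 0" --pt "6 -9 0" --pt "6 -9 0" --pt "6 -9 0" --pt "6 -9 0" --pt "6 -9 0" --pt "6 -9 0" --twist '[0, 0, 0, 0, 0, 0, 0, 0]'

```text
clock: 2.1
tcp_pos: [0.5082, 0.0811, 0.3014]
orientation: [0.0, -0.105, 0.994, 0.0]
wrist_force: [0.0, 0.5, -1.2]
finger_gap: 0.0513
grip_force: 0.0
```

```bash
python3 - <<'E'
from h import *
r=cam("wrist"); save("w1.png",r["image"]); np.savez("/tmp/w1.npz",P=r["P"],im=r["image"])
print(r["fovy"],r["cx"],r["cy"],np.round(r["cam_to_world"],3).tolist())
P=np.load("/tmp/top.npz")["P"]; q=P[226:236,346:358].reshape(-1,3); q=q[(q[:,2]>.10)&(q[:,2]<.13)]; print(q.mean(0),len(q))
E
```

```text
65.71905093747758 317.2191251109351 235.66901605777915 [[-0.209, -0.923, -0.322, 0.425], [0.978, -0.198, -0.069, 0.063], [-0.0, -0.329, 0.944, 0.443], [0.0, 0.0, 0.0, 1.0]]
[ 0.53879728 -0.06375266  0.11769338] 50
```

View pics/w1.png

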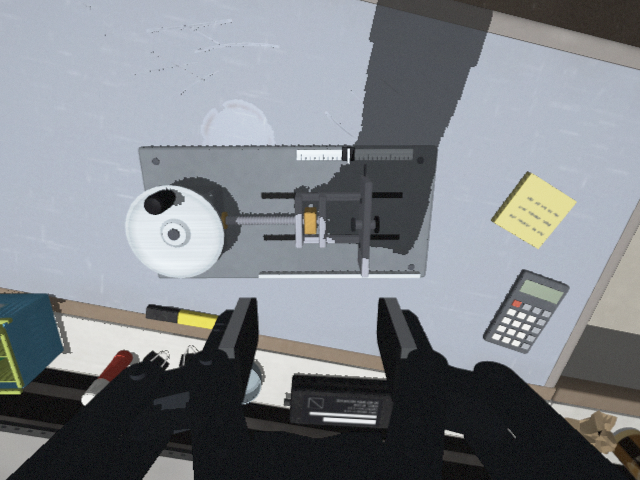

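The wrist view shows the mark at about (348,154), the pointer at about (365,170), the stud right of the stop at about (375,224), the knob at (160,200) and the wheel hub at (174,234).

```bash
python3 - <<'E'
from h import *
d=np.load("/tmp/w1.npz");P=d["P"];im=d["im"]
sub=np.zeros(P.shape[:2],bool);sub[140:290,120:445]=1
m=sub&(P[...,2]>.012)&(P[...,2]<.13)
n,l,st,c=cv2.connectedComponentsWithStats(m.astype(np.uint8)); m=l==1+st[1:,4].argmax()
(cx,cy),(w,h),a=cv2.minAreaRect(P[m&(P[...,2]<.03)][:,:2].astype(np.float32)*1000);print("rect",cx,cy,w,h,a)
th=np.radians(a if w<h else a-90); ex=np.array([np.cos(th),np.sin(th)]);ey=np.array([-ex[1],ex[0]])
O=np.array([cx,cy])/1000+.020*ey; print("O",O,"th",np.degrees(th))
k=sub&(P[...,2]>.114)&(P[...,2]<.13);print("knob",P[k].mean(0),k.sum())
q=P[sub&(P[...,2]>.068)&(P[...,2]<.078)];q=q[q[:,1]<.0];print("wheel",cv2.minEnclosingCircle(q[:,:2].astype(np.float32)))
G=np.stack([(P[...,:2]-O)@ex,(P[...,:2]-O)@ey,P[...,2]],-1)*1000
for v in range(146,180,2): print(v,[(u,*G[v,u].round().astype(int),im[v,u].sum()//3) for u in ((344,346,348,350,352) if v<162 else (362,364,366,368))])
s=sub&(P[...,2]>.055)&(G[...,1]>0)&(G[...,2]<75);print("stop",np.percentile(G[s],[5,50,95],axis=0).round(1))
for u in range(358,386,2):print(u,G[224,u].round(),end=";")
save("w1c.png",cv2.resize(im[140:185,290:430],None,fx=5,fy=5,interpolation=cv2.INTER_CUBIC))
E
```

```text
rect 552.3829956054688 56.46576690673828 162.698974609375 339.2953186035156 12.33342170715332
O [0.54811099 0.07600419] th 12.33342170715332
knob [ 0.53750853 -0.06336353  0.11853501] 330
wheel ((0.5779957175254822, -0.05643007904291153), 0.051294486969709396)
146 [(344, np.int64(-80), np.int64(43), np.int64(14), np.uint64(80)), (346, np.int64(-81), np.int64(45), np.int64(15), np.uint64(71)), (348, np.int64(-80), np.int64(48), np.int64(14), np.uint64(58)), (350, np.int64(-81), np.int64(50), np.int64(16), np.uint64(61)), (352, np.int64(-81), np.int64(52), np.int64(15), np.uint64(87))]
148 [(344, np.int64(-80), np.int64(42), np.int64(30), np.uint64(55)), (346, np.int64(-80), np.int64(44), np.int64(29), np.uint64(55)), (348, np.int64(-80), np.int64(46), np.int64(34), np.uint64(141)), (350, np.int64(-80), np.int64(49), np.int64(29), np.uint64(52)), (352, np.int64(-80), np.int64(51), np.int64(28), np.uint64(48))]
150 [(344, np.int64(-78), np.int64(42), np.int64(28), np.uint64(52)), (346, np.int64(-78), np.int64(44), np.int64(29), np.uint64(56)), (348, np.int64(-78), np.int64(46), np.int64
[... 3816 characters left out ...]
49), np.int64(67), np.int64(30), np.uint64(67)), (368, np.int64(-47), np.int64(71), np.int64(16), np.uint64(70))]
178 [(362, np.int64(-48), np.int64(62), np.int64(36), np.uint64(72)), (364, np.int64(-49), np.int64(64), np.int64(42), np.uint64(73)), (366, np.int64(-49), np.int64(66), np.int64(43), np.uint64(74)), (368, np.int64(-49), np.int64(68), np.int64(41), np.uint64(70))]
stop [[-44.8  61.6  56.4]
 [  0.1  65.2  63.7]
 [ 51.4  76.4  65.1]]
358 [-1. 57. 54.];360 [-1. 59. 55.];362 [-1. 62. 54.];364 [-4. 62. 65.];366 [-4. 65. 64.];368 [-4. 67. 63.];370 [-4. 69. 64.];372 [-1. 73. 54.];374 [-0. 75. 53.];376 [-2. 76. 59.];378 [-2. 79. 57.];380 [10. 88. 19.];382 [11. 90. 17.];384 [11. 93. 16.];
```

View pics/w1c.png

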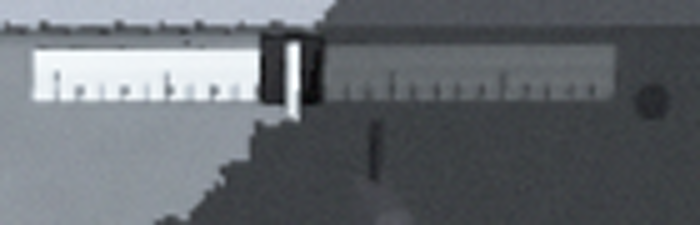

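>>> jog_arm --gripper '[0.6, 0.6, 0.6, 0.6, 0.6, 0.6, 0.6, 0.6]' --pt "1 -5 -2" --pt "2 -10 -6" --pt "3 -14.4 -10" --pt "3 -14.4 -14" --pt "3 -14.4 -17" --pt "3 -14.4 -19" --pt "3 -14.4 -20.8" --pt "3 -14.4 -20.8" --twist '[0, 0, 0, 0, 0, 0, 0, 0]'

```text
clock: 3.15
tcp_pos: [0.5371, -0.063, 0.092]
orientation: [-0.002, -0.105, 0.994, 0.001]
wrist_force: [-0.0, -0.6, 0.4]
finger_gap: 0.0508
grip_force: 0.0
```

>>> jog_arm --gripper '[0.1, 0.1, 0.1, 0.1, 0.1, 0.1, 0.1, 0.1]' --pt "0 0 0" --pt "0 0 0" --pt "0 0 0" --pt "0 0 0" --pt "0 0 0" --pt "0 0 0" --pt "0 0 0" --pt "0 0 0" --twist '[0, 0, 0, 0, 0, 0, 0, 0]' --squeeze 30

```text
clock: 4.15
tcp_pos: [0.5391, -0.0638, 0.0945]
orientation: [0.001, -0.105, 0.994, -0.001]
wrist_force: [-0.6, -1.2, 5.5]
finger_gap: 0.018
grip_force: 29.6
```

```bash
python3 - <<'E'
from h import *
r=cam("wrist"); save("w2.png",r["image"])
s=env.get_state();print(s["tcp_pos"],s["wrist_force"])
a0=190
for st,n in ((-25,24),):
  A=np.radians(a0+st*np.arange(n+1)); Q=4*np.c_[np.cos(A),np.sin(A)]
  for c in range(0,n,8): print([[round(float(x),2),round(float(y),2),0] for x,y in Q[c+1:c+9]-Q[c]])
E
```

```text
[ 0.53915583 -0.06379538  0.09451245] [-0.24369086 -1.09682054  5.63623563]
[[0.08, 1.73, 0], [0.88, 3.27, 0], [2.25, 4.32, 0], [3.94, 4.69, 0], [5.63, 4.32, 0], [7.0, 3.27, 0], [7.8, 1.73, 0], [7.88, 0.0, 0]]
[[-0.66, -1.6, 0], [-1.94, -2.77, 0], [-3.59, -3.29, 0], [-5.31, -3.06, 0], [-6.77, -2.13, 0], [-7.7, -0.67, 0], [-7.92, 1.04, 0], [-7.4, 2.69, 0]]
[[1.17, 1.28, 0], [2.77, 1.94, 0], [4.5, 1.86, 0], [6.04, 1.06, 0], [7.09, -0.31, 0], [7.46, -2.0, 0], [7.09, -3.69, 0], [6.04, -5.06, 0]]
```

View pics/w2.png

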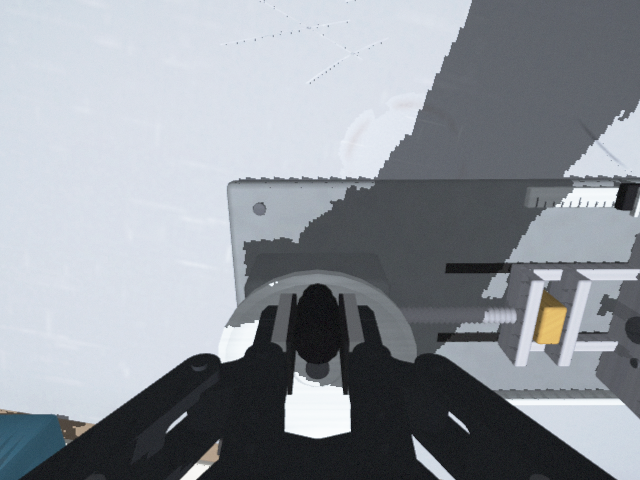

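The wrist view shows the knob held centrally between the pads (317,325), with the rider at the right edge (627,197). I now crank clockwise.

>>> jog_arm --gripper '[0.1, 0.1, 0.1, 0.1, 0.1, 0.1, 0.1, 0.1]' --pt "0.08 1.73 0.2" --pt "0.88 3.27 0.2" --pt "2.25 4.32 0.2" --pt "3.94 4.69 0.2" --pt "5.63 4.32 0.2" --pt "7.0 3.27 0.2" --pt "7.8 1.73 0.2" --pt "7.88 0 0.2" --twist '[0, 0, 0, 0, 0, 0, 0, 0]'

```text
clock: 5.2
tcp_pos: [0.6178, -0.0626, 0.0946]
orientation: [0.0, -0.106, 0.994, 0.001]
wrist_force: [-3.8, 4.5, -1.2]
finger_gap: 0.0176
grip_force: 31.6
```

>>> jog_arm --gripper '[0.1, 0.1, 0.1, 0.1, 0.1, 0.1, 0.1, 0.1]' --pt "-0.66 -1.6 0" --pt "-1.94 -2.77 0" --pt "-3.59 -3.29 0" --pt "-5.31 -3.06 0" --pt "-6.77 -2.13 0" --pt "-7.7 -0.67 0" --pt "-7.92 1.04 0" --pt "-7.4 2.69 0" --twist '[0, 0, 0, 0, 0, 0, 0, 0]'

```text
clock: 6.2
tcp_pos: [0.5418, -0.0386, 0.0948]
orientation: [-0.001, -0.104, 0.995, -0.002]
wrist_force: [4.0, -5.9, -13.9]
finger_gap: 0.0175
grip_force: 30.7
```

```bash
cat >> h.py <<'E'
O=np.array([.5485,.076]);t=np.radians(12.33);ex=np.array([np.cos(t),np.sin(t)]);ey=np.array([-ex[1],ex[0]])
def look(name,gy0=10,gy1=90):
    "rectified view of plane z=31mm: 8 px/mm, columns gauge y, rows gauge x -85..-40"
    r=cam("wrist");M=np.linalg.inv(np.array(r["cam_to_world"]))
    gy,gx=np.meshgrid(np.arange(gy0,gy1,.125),np.arange(-85,-40,.125))
    w=O+(gx[...,None]*ex+gy[...,None]*ey)/1000
    p=np.concatenate([w,np.full(gx.shape+(1,),.031),np.ones(gx.shape+(1,))],-1)@M.T
    u=r["cx"]+r["f"]*p[...,0]/-p[...,2]; v=r["cy"]+r["f"]*p[...,1]/p[...,2]
    im=cv2.remap(r["image"],u.astype(np.float32),v.astype(np.float32),cv2.INTER_LINEAR)
    save(name,im); return im,r
E
python3 - <<'E'
from h import *
im,r=look("r1.png"); print(env.get_state()["tcp_pos"])
E
```

```text
[ 0.54347495 -0.03570867  0.09478615]
```

View pics/r1.png

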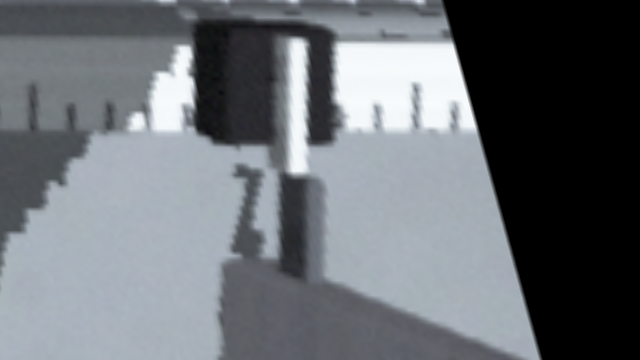

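The rectified view (8 px/mm) shows the mark's top around x≈299 and the pointer's top face around x≈317, so the pointer is still about 2 mm on the paper side. I crank another 175°.

```bash
python3 - <<'E'
import numpy as np
def f(a):
  Q=4*np.c_[np.cos(np.radians(a)),np.sin(np.radians(a))]; print([[round(float(x),2),round(float(y),2),0] for x,y in Q[1:]-Q[0]])
f(-210-25*np.arange(8)); f(-385+20*np.arange(9))
E
```

```text
[[1.17, 1.28, 0], [2.77, 1.94, 0], [4.5, 1.86, 0], [6.04, 1.06, 0], [7.09, -0.31, 0], [7.46, -2.0, 0], [7.09, -3.69, 0]]
[[0.36, 1.34, 0], [0.24, 2.73, 0], [-0.35, 3.98, 0], [-1.33, 4.97, 0], [-2.59, 5.55, 0], [-3.97, 5.68, 0], [-5.32, 5.32, 0], [-6.45, 4.52, 0]]
```

>>> jog_arm --gripper '[0.1, 0.1, 0.1, 0.1, 0.1, 0.1, 0.1, 0.1]' --pt "1.17 1.28 0" --pt "2.77 1.94 0" --pt "4.5 1.86 0" --pt "6.04 1.06 0" --pt "7.09 -0.31 0" --pt "7.46 -2.0 0" --pt "7.09 -3.69 0" --pt "7.09 -3.69 0" --twist '[0, 0, 0, 0, 0, 0, 0, 0]'

```text
clock: 7.25
tcp_pos: [0.6127, -0.0757, 0.0947]
orientation: [-0.001, -0.104, 0.995, -0.001]
wrist_force: [-0.1, -4.1, -9.3]
finger_gap: 0.0181
grip_force: 31.3
```

>>> jog_arm --gripper '[0.1, 0.1, 0.1, 0.1, 0.1, 0.1, 0.1, 0.1]' --pt "0.36 1.34 0" --pt "0.24 2.73 0" --pt "-0.35 3.98 0" --pt "-1.33 4.97 0" --pt "-2.59 5.55 0" --pt "-2.59 5.55 0" --pt "-2.59 5.55 0" --pt "-2.59 5.55 0" --twist '[0, 0, 0, 0, 0, 0, 0, 0]'

```text
clock: 8.25
tcp_pos: [0.5869, -0.0166, 0.0948]
orientation: [-0.001, -0.105, 0.994, 0.002]
wrist_force: [-2.6, 4.2, -10.4]
finger_gap: 0.0177
grip_force: 31.5
```

```bash
python3 - <<'E'
from h import *
im,r=look("r2.png"); print(env.get_state()["tcp_pos"])
E
```

```text
[ 0.586931   -0.01664662  0.09474851]
```

View pics/r2.png

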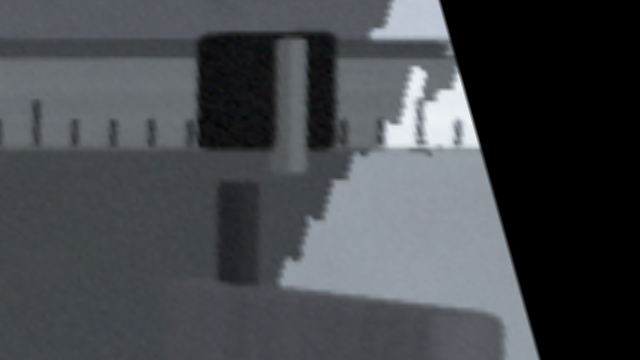

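The pointer (x≈251) is now about 5–6 mm past the mark (x≈299), towards the wheel. Now I go back anticlockwise, stopping short, then release for a square look.

>>> jog_arm --gripper '[0.1, 0.1, 0.1, 0.1, 0.1, 0.1, 0.1, 0.1]' --pt "-1.38 0.12 0" --pt "-2.73 -0.24 0" --pt "-3.86 -1.04 0" --pt "-4.66 -2.17 0" --pt "-5.02 -3.52 0" --pt "-5.02 -3.52 0" --pt "-5.02 -3.52 0" --pt "-5.02 -3.52 0" --twist '[0, 0, 0, 0, 0, 0, 0, 0]'

```text
clock: 9.3
tcp_pos: [0.5382, -0.0552, 0.0949]
orientation: [-0.0, -0.104, 0.995, -0.001]
wrist_force: [3.2, -2.1, -18.5]
finger_gap: 0.0179
grip_force: 31.0
```

>>> jog_arm --gripper '[0.6, 0.6, 0.6, 0.6, 0.6, 0.6, 0.6, 0.6]' --pt "0 0 0" --pt "0 0 0" --pt "0 0 0" --pt "0 0 4" --pt "-1 5 8" --pt "-3 11 10" --pt "-3.7 16.6 10.5" --pt "-3.7 16.6 10.5" --twist '[0, 0, 0, 0, 0, 0, 0, 0]'

```text
clock: 10.3
tcp_pos: [0.5005, 0.1167, 0.2021]
orientation: [0.002, -0.108, 0.994, 0.0]
wrist_force: [0.1, -0.1, -0.5]
finger_gap: 0.051
grip_force: 0.0
```

```bash
python3 - <<'E'
from h import *
im,r=look("r3.png"); print(env.get_state()["tcp_pos"]); c=np.array(r["cam_to_world"])[:3,3]; print("cam g",(c[:2]-O)@ex,(c[:2]-O)@ey,c[2])
g=im.astype(int).sum(2)//3
for row in (8,10,12,17,20): pass
for gx in (-78,-74,-70,-66,-62,-58,-56,-54): print(gx,g[int((gx+85)*8),240:360:4])
P=r["P"];G=(P[...,:2]-O)@ey*1000
k=(P[...,2]>.112)&(P[...,2]<.13)&(P[...,1]<.03);k[300:]=0;print("knob",P[k].mean(0),k.sum())
E
```

```text
[0.5008081  0.11477718 0.20146426]
cam g -0.12360200361105056 0.049114951900823066 0.3435899144181871
-78 [153  71  50  57  58  58  58  57  56  60  86 154 205 250 242 200  99  62
  55  53  53  55  55  54  53  54  59 102 165 212]
-74 [145  69  51  54  53  53  53  54  54  56  83 152 204 249 240 196  89  53
  50  51  52  51  50  49  47  59 102 156 215 232]
-70 [ 90  54  48  50  48  48  50  50  50  55  86 153 205 248 239 195  89  52
  48  48  49  50  51  49  46  44  45  75 128 183]
-66 [156 154 152 151 150 150 150 151 151 150 162 190 219 247 242 215 153 116
  92 106 122 142 150 150 150 151 153 155 158 158]
-62 [159 161 159 158 159 157 155 156 156 149 137 116 103  93  76  67  71  84
 103 133 156 156 157 158 158 157 158 158 159 158]
-58 [158 158 158 158 157 157 158 157 156 150 138 118 108 100  88  85  99 123
 153 155 156 158 159 159 158 157 159 159 158 157]
-56 [158 156 156 156 157 158 159 159 157 151 138 117 106  99  92  88  89  99
 115 139 156 158 159 160 158 156 157 157 156 149]
-54 [157 157 158 158 159 159 158 158 156 149 133 108 101  99  90  81  73  83
 103 134 158 159 159 158 158 157 157 157 156 143]
knob [ 0.5360943  -0.05369728  0.11786272] 735
```

View pics/r3.png

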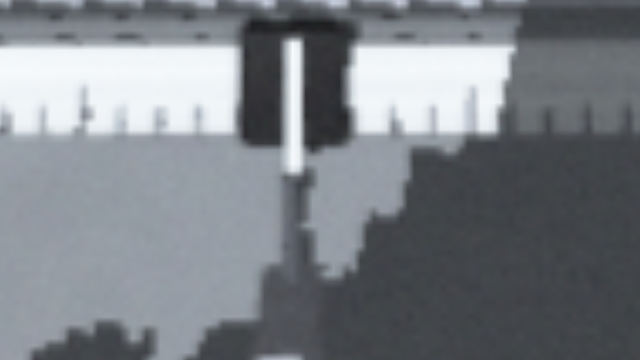

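The square view shows the mark's left edge at x≈284 and the pointer's at x≈282, so the pointer is already within about 0.2 mm of the mark. Allowing for parallax, the overshoot was only about 4 mm, so I'll repeat it with a clear 6 mm and return to the same angle.

```bash
python3 - <<'E'
import numpy as np
def f(a):
  Q=4*np.c_[np.cos(np.radians(a)),np.sin(np.radians(a))]; print([[round(float(x),2),round(float(y),2),0] for x,y in Q[1:]-Q[0]])
f(175-25*np.arange(6)); f(50-25.4*np.arange(6)); f(-77+25*np.arange(9));f(123+18*np.arange(4))
E
```

```text
[[0.52, 1.65, 0], [1.69, 2.93, 0], [3.29, 3.59, 0], [5.02, 3.52, 0], [6.56, 2.72, 0]]
[[1.07, -1.4, 0], [1.43, -3.12, 0], [1.02, -4.83, 0], [-0.09, -6.2, 0], [-1.67, -6.96, 0]]
[[1.56, 0.75, 0], [2.66, 2.08, 0], [3.1, 3.76, 0], [2.78, 5.46, 0], [1.78, 6.87, 0], [0.27, 7.72, 0], [-1.46, 7.86, 0], [-3.08, 7.25, 0]]
[[-0.93, -0.84, 0], [-1.56, -1.92, 0], [-1.82, -3.15, 0]]
```

>>> jog_arm --gripper '[0.6, 0.6, 0.6, 0.6, 0.6, 0.6, 0.6, 0.6]' --pt "1 -5 0" --pt "2.5 -10 0" --pt "3.7 -16 0" --pt "3.7 -16.6 -1" --pt "3.7 -16.6 -5" --pt "3.7 -16.6 -8.5" --pt "3.7 -16.6 -10.5" --pt "3.7 -16.6 -10.5" --twist '[0, 0, 0, 0, 0, 0, 0, 0]'

```text
clock: 11.35
tcp_pos: [0.5357, -0.053, 0.0933]
orientation: [-0.002, -0.105, 0.995, 0.001]
wrist_force: [-0.4, -0.1, -0.3]
finger_gap: 0.0512
grip_force: 0.0
```

>>> jog_arm --gripper '[0.1, 0.1, 0.1, 0.1, 0.1, 0.1, 0.1, 0.1]' --pt "0 0 0" --pt "0 0 0" --pt "0 0 0" --pt "0.52 1.65 0" --pt "1.69 2.93 0" --pt "3.29 3.59 0" --pt "5.02 3.52 0" --pt "6.56 2.72 0" --twist '[0, 0, 0, 0, 0, 0, 0, 0]'

```text
clock: 12.35
tcp_pos: [0.6038, -0.0238, 0.0967]
orientation: [0.0, -0.106, 0.994, 0.001]
wrist_force: [-4.1, 0.8, 8.5]
finger_gap: 0.0179
grip_force: 30.5
```

>>> jog_arm --gripper '[0.1, 0.1, 0.1, 0.1, 0.1, 0.1, 0.1, 0.1]' --pt "1.07 -1.4 0" --pt "1.43 -3.12 0" --pt "1.02 -4.83 0" --pt "-0.09 -6.2 0" --pt "-1.67 -6.96 0" --pt "-1.67 -6.96 0" --pt "-1.67 -6.96 0" --pt "-1.67 -6.96 0" --twist '[0, 0, 0, 0, 0, 0, 0, 0]'

```text
clock: 13.35
tcp_pos: [0.5862, -0.0948, 0.0967]
orientation: [0.0, -0.105, 0.994, 0.001]
wrist_force: [-4.1, 2.8, 7.5]
finger_gap: 0.0181
grip_force: 30.5
```

>>> jog_arm --gripper '[0.1, 0.1, 0.1, 0.1, 0.1, 0.1, 0.1, 0.1]' --pt "1.56 0.75 0" --pt "2.66 2.08 0" --pt "3.1 3.76 0" --pt "2.78 5.46 0" --pt "1.78 6.87 0" --pt "0.27 7.72 0" --pt "-1.46 7.86 0" --pt "-3.08 7.25 0" --twist '[0, 0, 0, 0, 0, 0, 0, 0]'

```text
clock: 14.35
tcp_pos: [0.5575, -0.0215, 0.0968]
orientation: [0.003, -0.106, 0.994, 0.0]
wrist_force: [6.7, -2.0, 4.5]
finger_gap: 0.0183
grip_force: 30.1
```

>>> jog_arm --gripper '[0.1, 0.1, 0.1, 0.1, 0.1, 0.1, 0.1, 0.1]' --pt "-0.93 -0.84 0" --pt "-1.56 -1.92 0" --pt "-1.82 -3.15 0" --pt "-1.82 -3.15 0" --pt "-1.82 -3.15 0" --pt "-1.82 -3.15 0" --pt "-1.82 -3.15 0" --pt "-1.82 -3.15 0" --twist '[0, 0, 0, 0, 0, 0, 0, 0]'

```text
clock: 15.35
tcp_pos: [0.539, -0.0554, 0.0967]
orientation: [0.001, -0.105, 0.994, -0.001]
wrist_force: [1.3, -3.6, 6.6]
finger_gap: 0.0178
grip_force: 30.6
```

>>> jog_arm --gripper '[0.6, 0.6, 0.6, 0.6, 0.6, 0.6, 0.6, 0.6]' --pt "0 0 0" --pt "0 0 0" --pt "0 0 0" --pt "0 0 4" --pt "-1 5 8" --pt "-3 11 10" --pt "-3.7 16.6 10.5" --pt "-3.7 16.6 10.5" --twist '[0, 0, 0, 0, 0, 0, 0, 0]'

```text
clock: 16.35
tcp_pos: [0.4998, 0.1153, 0.201]
orientation: [0.0, -0.108, 0.994, 0.0]
wrist_force: [0.3, -1.3, -0.0]
finger_gap: 0.0513
grip_force: 0.0
```

```bash
python3 - <<'E'
from h import *
im,r=look("r4.png"); np.savez("/tmp/r4.npz",P=r["P"],im=r["image"])
g=im.astype(int).sum(2)//3
for gx in (-74,-70,-62,-58,-56,-54): print(gx,g[int((gx+85)*8),240:340:4])
P=r["P"];G=np.stack([(P[...,:2]-O)@ex,(P[...,:2]-O)@ey,P[...,2]],-1)*1000
k=(P[...,2]>.112)&(P[...,2]<.13)&(P[...,1]<.03);k[300:]=0;print("knob",P[k].mean(0))
s=(abs(G[...,0])<9)&(G[...,1]>20)&(G[...,1]<90)&(G[...,2]>40)&(G[...,2]<75)
h,e=np.histogram(G[s][:,1],np.arange(20,90,1));print([(int(a),int(b),int(G[s&(G[...,1]>=a)&(G[...,1]<a+1)][:,2].max())) for a,b in zip(e,h) if b])
s=(abs(G[...,0])<50)&(abs(G[...,0])>25)&(G[...,1]>20)&(G[...,1]<90)&(G[...,2]>62)&(G[...,2]<70);print("plate",np.percentile(G[s][:,1],[2,98]))
print(env.get_state()["tcp_pos"])
E
```

```text
-74 [123  46  52  54  52  52  53  52  50  47 112 182 229 245 237 194 142  74
  45  52  50  49  48  48  48]
-70 [ 90  44  51  52  50  51  51  50  49  47 115 181 229 244 235 190 138  77
  48  48  48  48  47  47  48]
-62 [156 157 157 157 157 157 157 156 151 144 121 103 105 101  93  76  66  90
 118 149 156 156 157 157 158]
-58 [159 159 158 158 158 157 157 158 153 147 123 106 108 105 100  99 104 138
 156 157 157 158 158 157 156]
-56 [157 157 157 158 158 158 158 158 153 146 124 108 109 106 100  88  79  94
 108 119 138 159 158 158 158]
-54 [159 158 158 158 158 159 159 158 153 145 123 109 110 107  99  78  62  89
 117 150 158 158 157 157 155]
knob [ 0.53599322 -0.05393544  0.11786876]
[(30, 1, 48), (31, 21, 57), (32, 30, 57), (33, 18, 58), (34, 17, 57), (35, 12, 55), (36, 19, 54), (37, 17, 55), (38, 12, 54), (39, 12, 53), (40, 12, 54), (41, 12, 54), (42, 12, 53), (43, 39, 65), (44, 19, 64), (45, 20, 65), (46, 20, 65), (47, 35, 65), (48, 25, 65), (49, 20, 64), (50, 19, 64), (51, 12, 54), (52, 12, 55), (53, 24, 54), (54, 12, 54), (55, 12, 55), (56, 12, 55), (57, 31, 59), (58, 33, 59), (59, 22, 59), (60, 20, 58)]
plate [42.92420765 50.31379396]
[0.50017865 0.11336938 0.2004526 ]
```

View pics/r4.png

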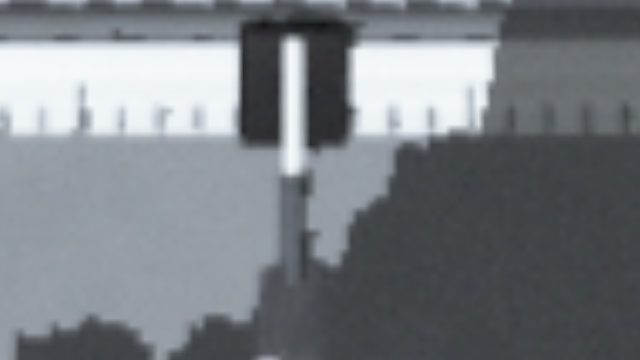

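The square view shows pointer and mark centred on each other (both at x≈293), within about 0.1 mm. The stud tip is at gauge y≈61, so I now go down in front of it with the fingers shut.

>>> jog_arm --gripper '[0, 0, 0, 0, 0, 0, 0, 0]' --pt "1.5 3 0" --pt "2.8 5.5 0" --pt "2.8 5.5 -4" --pt "2.8 5.5 -8" --pt "2.8 5.5 -12" --pt "2.8 5.5 -15.7" --pt "2.8 5.5 -15.7" --pt "2.8 5.5 -15.7" --twist '[0, 0, 0, 0, 0, 0, 0, 0]'

```text
clock: 17.4
tcp_pos: [0.5296, 0.1657, 0.0441]
orientation: [0.0, -0.104, 0.995, -0.0]
wrist_force: [0.1, -0.1, -0.2]
finger_gap: 0.0003
grip_force: 0.0
```

```bash
python3 - <<'E'
from h import *
s=env.get_state();p=s["tcp_pos"];print(p,s["wrist_force"],(p[:2]-O)@ex,(p[:2]-O)@ey,s["finger_gap"])
r=cam("wrist");save("w5.png",r["image"])
E
```

```text
[0.52962398 0.16565673 0.04409483] [ 0.10056993 -0.07069522 -0.24101994] 0.0007048444228753584 0.09161951718692678 0.0002874479323487922
```

View pics/w5.png

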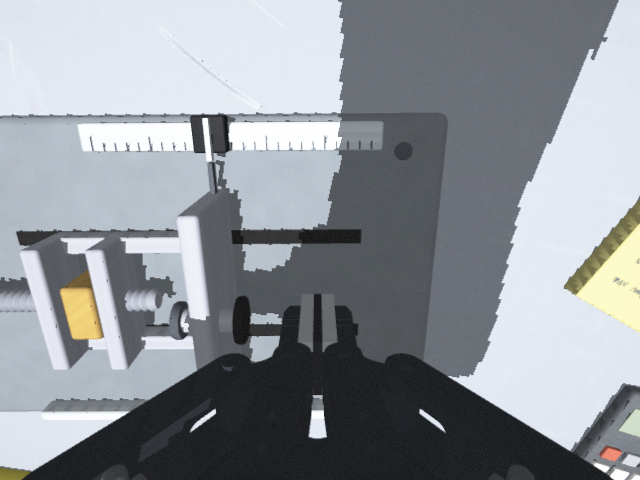

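The view shows the shut fingertip at (317,320), level with the stud at (241,320), with clearance between. I check the height of the flaring knuckle near (240,362) before pressing.

```bash
python3 - <<'E'
from h import *
r=cam("wrist");P=r["P"];g=[np.round([(P[v,u,:2]-O)@ex*1000,(P[v,u,:2]-O)@ey*1000,P[v,u,2]*1000]).tolist() for u,v in ((240,362),(225,368),(200,375),(270,355),(288,340),(290,320),(305,305),(241,320),(236,310))]
print(g)
E
```

```text
[[-12.0, 68.0, 94.0], [-11.0, 64.0, 96.0], [-11.0, 58.0, 99.0], [44.0, 65.0, 17.0], [-7.0, 81.0, 76.0], [-6.0, 81.0, 63.0], [-9.0, 86.0, 56.0], [-3.0, 61.0, 58.0], [-7.0, 59.0, 56.0]]
```

>>> jog_arm --gripper '[0, 0, 0, 0, 0, 0, 0, 0]' --pt "0.1 -0.46 0" --pt "0.2 -0.92 0" --pt "0.27 -1.23 0" --pt "0.3 -1.38 0" --pt "0.34 -1.56 0" --pt "0.34 -1.56 0" --pt "0.34 -1.56 0" --pt "0.34 -1.56 0" --twist '[0, 0, 0, 0, 0, 0, 0, 0]'

```text
clock: 18.5
tcp_pos: [0.5322, 0.151, 0.0433]
orientation: [-0.0, -0.105, 0.994, 0.0]
wrist_force: [-0.0, -0.6, -0.8]
finger_gap: 0.0002
grip_force: 0.0
```

>>> jog_arm --gripper '[0, 0, 0, 0, 0, 0, 0, 0]' --pt "0.01 -0.05 0" --pt "0.02 -0.1 0" --pt "0.03 -0.15 0" --pt "0.03 -0.15 0" --pt "0.03 -0.15 0" --pt "0.03 -0.15 0" --pt "0.03 -0.15 0" --pt "0.03 -0.15 0" --twist '[0, 0, 0, 0, 0, 0, 0, 0]'

```text
clock: 19.5
tcp_pos: [0.5325, 0.1495, 0.0433]
orientation: [0.0, -0.105, 0.994, 0.0]
wrist_force: [0.4, 0.7, 0.7]
finger_gap: 0.0001
grip_force: 0.5
```

>>> jog_arm --gripper '[0, 0, 0, 0, 0, 0, 0, 0]' --pt "0.01 -0.03 0" --pt "0.01 -0.05 0" --pt "0.02 -0.08 0" --pt "0.02 -0.1 0" --pt "0.02 -0.1 0" --pt "0.02 -0.1 0" --pt "0.02 -0.1 0" --pt "0.02 -0.1 0" --twist '[0, 0, 0, 0, 0, 0, 0, 0]'

```text
clock: 20.5
tcp_pos: [0.5325, 0.1493, 0.0434]
orientation: [-0.0, -0.105, 0.994, 0.001]
wrist_force: [-2.3, 5.6, -0.6]
finger_gap: -0.0002
grip_force: 2.9
```

>>> jog_arm --gripper '[0, 0, 0, 0, 0, 0, 0, 0]' --pt "0 -0.02 0" --pt "0.01 -0.04 0" --pt "0.01 -0.06 0" --pt "0.01 -0.06 0" --pt "0.01 -0.06 0" --pt "0.01 -0.06 0" --pt "0.01 -0.06 0" --pt "0.01 -0.06 0" --twist '[0, 0, 0, 0, 0, 0, 0, 0]'

```text
clock: 21.5
tcp_pos: [0.5325, 0.1492, 0.0434]
orientation: [-0.0, -0.106, 0.994, 0.001]
wrist_force: [-1.4, 7.6, 0.6]
finger_gap: -0.0003
grip_force: 3.8
```

>>> jog_arm --gripper '[0, 0, 0, 0, 0, 0, 0, 0]' --pt "0.01 -0.02 0" --pt "0.01 -0.04 0" --pt "0.01 -0.04 0" --pt "0.01 -0.04 0" --pt "0.01 -0.04 0" --pt "0.01 -0.04 0" --pt "0.01 -0.04 0" --pt "0.01 -0.04 0" --twist '[0, 0, 0, 0, 0, 0, 0, 0]'

```text
clock: 22.5
tcp_pos: [0.5325, 0.1492, 0.0433]
orientation: [-0.0, -0.106, 0.994, 0.002]
wrist_force: [-0.8, 9.2, -0.5]
finger_gap: -0.0001
grip_force: 4.4
```

One last small step to about 10–11 N, then hold.

>>> jog_arm --gripper '[0, 0, 0, 0, 0, 0, 0, 0]' --pt "0 -0.03 0" --pt "0 -0.03 0" --pt "0 -0.03 0" --pt "0 -0.03 0" --pt "0 -0.03 0" --pt "0 -0.03 0" --pt "0 -0.03 0" --pt "0 -0.03 0" --twist '[0, 0, 0, 0, 0, 0, 0, 0]'

```text
clock: 23.5
tcp_pos: [0.5325, 0.1492, 0.0434]
orientation: [-0.0, -0.106, 0.994, 0.002]
wrist_force: [-1.5, 9.8, 0.3]
finger_gap: 0.0003
grip_force: 4.9
```

>>> jog_arm --gripper '[0, 0, 0, 0, 0, 0, 0, 0]' --pt "0 0 0" --pt "0 0 0" --pt "0 0 0" --pt "0 0 0" --pt "0 0 0" --pt "0 0 0" --pt "0 0 0" --pt "0 0 0" --twist '[0, 0, 0, 0, 0, 0, 0, 0]'

```text
clock: 24.5
tcp_pos: [0.5325, 0.1492, 0.0434]
orientation: [-0.0, -0.106, 0.994, 0.002]
wrist_force: [-0.8, 10.0, 0.8]
finger_gap: 0.0002
grip_force: 4.9
```

>>> jog_arm --gripper '[0, 0, 0, 0, 0, 0, 0, 0]' --pt "-0.2 1 0" --pt "-0.6 3 0" --pt "-0.8 3.6 3" --pt "-0.8 3.6 8" --pt "-1.5 2 13" --pt "-3.2 -1 15.7" --pt "-3.2 -3.5 15.7" --pt "-3.2 -3.5 15.7" --twist '[0, 0, 0, 0, 0, 0, 0, 0]'

```text
clock: 25.5
tcp_pos: [0.501, 0.1116, 0.2009]
orientation: [0.001, -0.104, 0.995, -0.0]
wrist_force: [-0.7, -0.1, -0.6]
finger_gap: 0.0
grip_force: 0.0
```

```bash
python3 - <<'E'
from h import *
im,r=look("r6.png"); g=im.astype(int).sum(2)//3
for gx in (-74,-70,-62,-58,-56,-54): print(gx,g[int((gx+85)*8),260:320:4])
s=env.get_state();print(s["tcp_pos"],s["wrist_force"])
E
```

```text
-74 [ 57  55  54  55  60  74 139 192 240 240 216 105  48  51  51]
-70 [ 52  51  50  48  54  72 135 192 241 239 211 110  58  50  48]
-62 [155 155 155 155 149 138 119 106  97  81  71  76  94 118 139]
-58 [156 156 155 155 148 136 116 107 102 105 113 138 152 159 148]
-56 [157 157 159 160 153 139 118 106 100  93  87  84  92 107 125]
-54 [157 157 158 157 147 129 101  98 102  93  83  73  75  86 103]
[0.50080489 0.11225166 0.20043976] [-0.48291511  1.26438309 -0.25290979]
```

```bash
python3 -c "
from workcell import env
print(env.hand_in())"
```

```text
the job is handed in; nothing more can be done
None
```

The job is handed in: the stop's pointer stands on the index mark to within about 0.2 mm. I brought it back from about 6 mm past (worked out from the crank angle), let go of the crank, held about 10 N on the stud for 2 s, and drew clear at 25.5 s.

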